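Hang the exhibit tag on the rack rod

ROBOT

A 6-joint arm with a two-finger parallel gripper is mounted at the origin on the work surface. World frame = base frame: x ahead of the robot, y to its left, z up, the work surface at z = 0. Lengths are in m, angles in rad, forces in N, time in s.
With the tool pointing down it reaches from about 0.425 to 0.95 m from the base axis. Payload 14.7 kg.
Tool frame: the origin (TCP) lies on the centre line of the jaws, within the pads' length; the fingertips stand 8 mm ahead of it and the grasp point (between the pads) lies 11 mm behind it (arm.tips_ahead is the distance from the TCP to the fingertips, in m); z points along the fingers, y is the line along which they close (so a half turn about z gives the same grasp; the last joint's range is limited). The gripper opens to 85 mm and grips with 20 to 120 N. Pads are 22 mm wide; open, the fingers measure 114 mm over their backs; the gripper's body (76 mm by 85 mm) begins 54 mm behind the grasp point. The pads swing forward as they close: fully open they stand 13 mm farther back than shut.
Start: joints at [-1.25, 0.48, 1.596, -0, 1.065, -0.047], TCP at [0.234, -0.607, 0.206] pointing down, gripper open.
Joint ranges: [-2.75, 2.75], [-0.82, 2.05], [0.23, 2.67], [-1.56, 4.7], [0.09, 2.69], [-2.92, 2.92]. Speed limits (rad/s): [1.89, 1.89, 2.39, 3.01, 3.01, 3.01].

INTERFACE

Orientations are given as a rotation vector (axis times angle).
In Python, from rig import arm gives the robot as it stands.
- The arm moves only by the shell command python3 -m crank 'ROWS'. ROWS is a JSON list that holds a single list of rows (three levels of brackets), with 1 to 20 rows, each of 5 numbers: dx, dy, dz in m, then a turn about the tool's z in rad, then the finger opening in m; each row is the pose to reach, as a shift and turn from the pose commanded when the command began, along the tool's axes at that moment; what a row does not reach only later rows make up. A row lasts 1/10 s, in which the tool goes at most 0.05 m and 0.15 rad, less where a joint would pass 70% of its speed; a pose out of reach is approached as far as the arm can. The fingers move at their own pace and stop on an object; the grip force is fixed at half the most. Time passes only in rows, so rows that do not move let the fingers close. It prints the time, the measured TCP pose, the force, the opening and the grip force at its end. Input that does not fit is refused with a message, and nothing moves.
- arm.get_obs(): the state, without advancing time (a new reading comes with each control period).
- arm.capture(name): name is "scene" or "side" or "wrist"; returns the picture (480x640x3 uint8, blue, green, red); there is no depth.
- arm.camera_info(name): a dict with "mtx" (3x3 intrinsics, pixels), "k1" (the pictures are not rectified: a ray, as slopes to the right and down, at radius r is drawn at 1 + k1 r^2 times it, then the intrinsics apply), "pose" (4x4, takes a point from camera to world coordinates). Camera axes: x right, y down, z forward; pixel columns grow to the right and rows downward; lengths in m; the calibration is good to about 2 mm. A picture is of the moment at which its call begins: read the wrist's pose just before it. camera_info takes no time and is no camera call; for the wrist camera it gives the pose at the moment of the call.
- arm.close_job(): hands the job in; it is judged then, once.
The state is a dict: "time_s": time; "qpos": joint angles; "qd": joint speeds; "tau": joint torques, N m; "eef_pos": TCP position; "ee_rot": TCP orientation; "ft_force": force on the tool from outside, world axes, zero at the start; "wrist_torque": the same for the moment, N m; "finger_gap": finger opening in m; "gripper_force": force on a finger pad.
Only numpy, scipy, OpenCV 4.12 (cv2) and the standard library are available. Lean on these libraries where they do the work, as an engineer would, in place of code of your own. Each camera call takes 0.05 s, during which the arm holds its last target. There are 200 camera calls.

TASK

Hang the loose exhibit tag on the rack: slide its open ring sideways over the steel rod, on the robot's right-hand side of the collar, and press it home until the back of the ring bears on the rod with a firm push of about 5 to 15 N, then let it down so that it hangs on the rod. Keeping it hanging, slide it along the rod until it presses just as firmly against the collar, then let go and leave it hanging there upright. Never push the tag against the rod or the collar with more than 25 N, and leave the bottle, the phone and the carton where they are.

Things in the scene. Friction and masses are not known exactly. Their poses are not given: they have to be found in the camera images.
- tag: Loose exhibit tag, 0.14 to 0.26 kg, standing upright on its foot. Origin: centre of its underside; z up, x out through the ring's gap (roughly away from the robot at the start, as the rack's x), y along the ring's width and later the rod. From below: foot 44 (x) x 60 (y) x 8 mm, white board 8 x 60 mm up to z 66, neck, aluminium C-ring, flat grip tab. It balances upright when hung by the ring.
- tag_bore (a point): Centre of the C-ring, 85 mm above the tag's underside; axes as the tag. Ring 24 mm wide (y), bore 18 mm diameter, wall 5 mm, open to +x by a gap 14 mm high (7 mm above and below centre). Pressed home, the back of the bore bears on the rod with the ring's centre 3 mm beyond the rod's axis; hanging, it is 3 mm below that axis, so it cannot slip out by the gap.
- tag_lip (a point): Tip of the straight upper lip that continues the gap's upper edge: middle of the lower edge, at x = 26 mm, 7 mm above the ring's centre; its flat underside runs from here back to the ring. The lower lip is short: it ends at x = 9 mm.
- tag_grip (a point): Middle of the grip tab, 127 mm above the tag's underside: tab 14 mm thick (x), 24 mm wide (y), from z = 97 to 142 mm. Grasp from above, fingers closing along the tag's x.
- rack: Steel rack fixed to the table. Origin on the table under the rod's middle; y along the rod, x across it, away from the robot (yaw within 0.25 rad). Level rod, 12 mm diameter, 400 mm long, between 18 mm posts at y = +-200 mm (162 mm high, feet 110 x 40 x 12 mm). Nothing tall under it. Metal on metal is stiff: 50 N per mm of overtravel or more.
- rod_mid (a point): Middle of the rod, on its axis, 150 mm above the table; axes as the rack.
- collar: Dark steel stop collar fixed on the rod: 22 mm diameter, 16 mm long; origin at its centre on the rod's axis, axes as the rack, 50 to 120 mm from the rod's middle towards +y (robot's left). The tag belongs on its -y side; touching, the ring's centre is 20 mm from the collar's centre along the rod.
- bottle: Bystander: green glass bottle, 70 mm diameter, 220 mm tall, standing to the left; origin at its underside.
- phone: Bystander: black phone lying flat beyond the rack, 75 x 150 x 10 mm; origin at its underside.
- carton: Bystander: cardboard box 120 x 160 x 70 mm to the right; origin at its underside.
There are look-alikes about, which are no part of the job. Of the things that look like the tag, the smallest one is meant.

How it is judged:
By the outcome, as a careful person would: the job done as asked, in the order asked, and still so for the second after the job is handed in, with the robot touching nothing.
It also fails if it takes over 72 s, if anything falls off the work surface, if the arm or the gripper's body presses on something with over 40 N, if the wrist force passes 120 N, or if a joint passes its speed limit or range.

## Working session

There is one attempt and no reset: what is moved stays moved. The work goes in short steps, Python scripts to look and compute and a shell command to move; the robot and the scene stay as the last step left them, time stands still between calls to the robot, and variables do not carry over. Pictures are saved under pics/ and viewed, at most 10 in all, crops included, and the job is handed in when it is done.

```bash
mkdir -p pics; cat > h.py <<'E'
import numpy as np, cv2
from rig import arm
from scipy.spatial.transform import Rotation as R
def ray(ci,uv):
    K=np.array(ci["mtx"],float); k=float(ci["k1"])
    d=cv2.undistortPoints(np.array([[uv]],float),K,np.array([k,0,0,0,0.]))[0,0]
    P=np.array(ci["pose"]); return P[:3,3],P[:3,:3]@np.array([d[0],d[1],1.])
def onz(ci,uv,z):
    o,d=ray(ci,uv); return o+d*(z-o[2])/d[2]
def tri(rs):
    A=np.zeros((3,3));b=np.zeros(3)
    for o,d in rs:
        d=d/np.linalg.norm(d);M=np.eye(3)-np.outer(d,d);A+=M;b+=M@o
    p=np.linalg.solve(A,b)
    return p,[np.linalg.norm(np.cross(p-o,d/np.linalg.norm(d))) for o,d in rs]
def proj(ci,p):
    P=np.linalg.inv(np.array(ci["pose"]));q=P[:3,:3]@np.array(p)+P[:3,3]
    K=np.array(ci["mtx"],float);s=q[:2]/q[2];s=s*(1+float(ci["k1"])*(s@s));return K[0,0]*s[0]+K[0,2],K[1,1]*s[1]+K[1,2]
E
python3 - <<'E'
from h import *
for n in ["scene","side"]:
    ci=arm.camera_info(n); print(n,ci); cv2.imwrite(f"pics/{n}0.png",arm.capture(n))
o=arm.get_obs(); print(o)
print(R.from_rotvec(o["ee_rot"]).as_matrix().round(3))
E
```

```text
scene {'mtx': array([[488.14045992,   0.        , 316.45986122],
       [  0.        , 488.14045992, 235.39386063],
       [  0.        ,   0.        ,   1.        ]]), 'k1': -0.08722121160295784, 'pose': array([[ 0.82214658,  0.49271218, -0.28514856,  0.82796272],
       [ 0.56922681, -0.71808685,  0.40041493, -0.37537321],
       [-0.00747212, -0.49151397, -0.87083763,  0.9473597 ],
       [ 0.        ,  0.        ,  0.        ,  1.        ]])}
side {'mtx': array([[489.80297008,   0.        , 318.28226465],
       [  0.        , 489.80297008, 248.71166987],
       [  0.        ,   0.        ,   1.        ]]), 'k1': -0.0320369673214342, 'pose': array([[-0.83480506, -0.36231933,  0.41451804,  0.08699116],
       [-0.55040134,  0.56648676, -0.6133116 ,  0.64477944],
       [-0.01260433, -0.74014692, -0.67232706,  0.83772592],
       [ 0.        ,  0.        ,  0.        ,  1.        ]])}
{'time_s': 0.1, 'qpos': array([-1.24959570e+00,  4.80740594e-01,  1.59682325e+00,  3.56891205e-05,
        1.06510650e+00, -4.66029758e-02]), 'qd': array([ 0.00055658, -0.00285373, -0.00236518,  0.00040163, -0.00109854,
       -0.00253586]), 'tau': array([ 1.96196037e-03, -9.52255225e+01, -4.31041145e+01,  8.34407888e-05,
        5.23905139e-03, -1.48597815e-05]), 'eef_pos': array([ 0.23362007, -0.60613244,  0.20525048]), 'ee_rot': array([-3.08756929e+00, -5.74270788e-01,  1.83064095e-04]), 'ft_force': array([ 0.54988058,  0.00707783, -0.34165264]), 'wrist_torque': array([ 0.01953188, -0.03698689,  0.01311228]), 'gripper_force': 0.0, 'finger_gap': 0.08558381953140884}
[[ 0.933  0.36  -0.   ]
 [ 0.36  -0.933  0.001]
 [ 0.    -0.001 -1.   ]]
```

View pics/scene0.png

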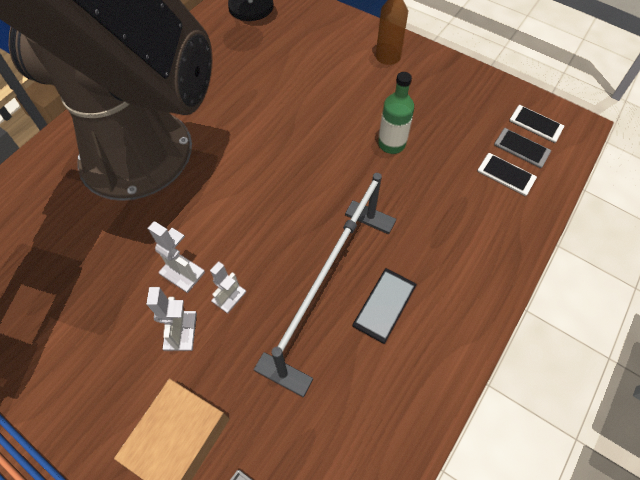

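View pics/side0.png

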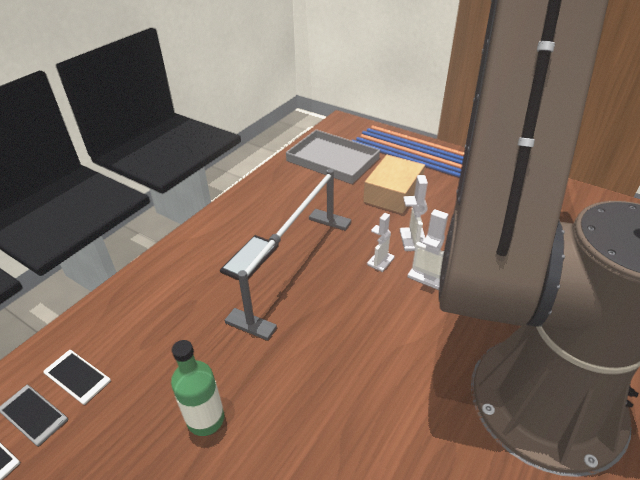

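Both views show three tag-like things. In the scene view they are at (178,260), (172,322) and (228,288). The last is clearly the smallest and appears at (381,243) in the side view. The rod runs (278,352)→(377,178) in the scene, with the collar at about (350,226). I'll check the choice in a close crop of both views.

```bash
python3 - <<'E'
from h import *
a=cv2.imread("pics/scene0.png");b=cv2.imread("pics/side0.png")
A=cv2.resize(a[255:320,195:260],(390,390),interpolation=cv2.INTER_CUBIC)
B=cv2.resize(b[210:275,350:415],(390,390),interpolation=cv2.INTER_CUBIC)
C=cv2.resize(a[215:245,330:395],(390,180),interpolation=cv2.INTER_CUBIC)
D=cv2.resize(b[225:255,250:315],(390,180),interpolation=cv2.INTER_CUBIC)
cv2.imwrite("pics/crop1.png",np.vstack([np.hstack([A,B]),np.hstack([C,D])]))
E
```

```text
(no output)
```

View pics/crop1.png

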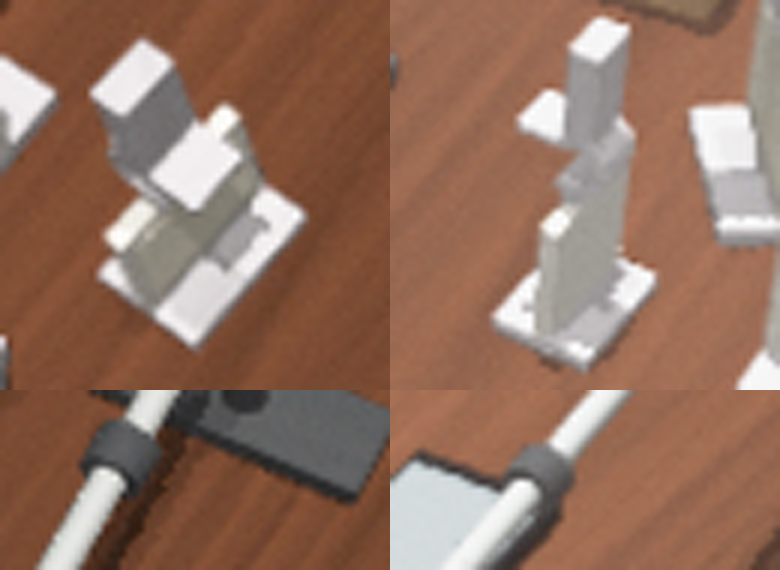

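```bash
python3 - <<'E'
from h import *
S=arm.camera_info("scene");D=arm.camera_info("side")
a=cv2.imread("pics/scene0.png");b=cv2.imread("pics/side0.png")
f=lambda p,o:((p[0]+.5)/6-.5+o[0],(p[1]+.5)/6-.5+o[1])
def show(n,ps,qs,z):
    P=[onz(S,f(p,(195,255)),z) for p in ps]; Q=[onz(D,f(p,(350,210)),z) for p in qs]
    for T in(P,Q):
        print(n,np.round(np.mean(T,0)*1000,1),[ (round(float(np.linalg.norm(T[i]-T[i-1])*1000)),round(float(np.degrees(np.arctan2(*(T[i]-T[i-1])[1::-1])))) ) for i in range(len(T))])
show("tab",[(91,93),(142,38),(175,60),(127,116)],[(178,54),(211,16),(241,28),(206,62)],.142)
show("foot",[(97,273),(195,345),(305,215)],[(103,320),(200,365),(266,275)],.008)
show("lip",[(152,185),(195,208),(241,155),(200,132)],[(126,122),(162,90)],.097)
c1=f((120,68),(330,215));c2=f((151,87),(250,225))
print("collar",tri([ray(S,c1),ray(D,c2)]),onz(S,c1,.15),onz(D,c2,.15))
# rod
for n,im,ci,p,q in[("scene",a,S,(281,346),(346,234)),("side",b,D,(279,236),(327,180))]:
    h=cv2.cvtColor(im,cv2.COLOR_BGR2HSV);m=((h[...,1]<60)&(h[...,2]>110)).astype(np.uint8)
    z=np.zeros_like(m);cv2.line(z,p,q,1,16);m&=z
    v,u=np.nonzero(m);k,l,x,y=cv2.fitLine(np.c_[u,v].astype(np.float32),cv2.DIST_HUBER,0,.01,.01).ravel()
    t=(u-x)*k+(v-y)*l;w=np.abs((u-x)*l-(v-y)*k)
    E=[onz(ci,(x+k*s,y+l*s),.15) for s in(t.min(),t.max())]
    d=E[1]-E[0];print(n,len(u),w.mean(),(x+k*t.min(),y+l*t.min()),np.round(E,4),np.linalg.norm(d),np.degrees(np.arctan2(d[1],d[0])))
E
```

```text
tab [ 451.8 -164.   142. ] [(14, -178), (23, 88), (13, 0), (23, -90)]
tab [ 449.6 -162.7  142. ] [(11, 7), (27, -89), (13, 178), (26, 86)]
foot [ 457.6 -174.7    8. ] [(74, -128), (45, -1), (59, 89)]
foot [ 441.  -152.1    8. ] [(74, 54), (45, 178), (61, -88)]
lip [ 468.8 -165.9   97. ] [(23, -92), (16, 6), (23, 89), (16, -175)]
lip [ 475.2 -164.2   97. ] [(25, 84), (25, -96)]
collar (array([0.60650301, 0.04295467, 0.15061623]), [np.float64(0.0007555161928446812), np.float64(0.0007555161928446333)]) [0.60691976 0.04375979 0.15      ] [0.60631206 0.04202669 0.15      ]
scene 926 1.6726419365005896 (np.float64(278.1811541500506), np.float64(350.9610278614424)) [[ 0.64   -0.2263  0.15  ]
 [ 0.6076  0.0382  0.15  ]] 0.26649024014498823 96.98345644226487
side 473 1.4082749317637073 (np.float64(272.43448601817505), np.float64(240.65751636964052)) [[ 0.6074  0.0488  0.15  ]
 [ 0.6405 -0.2294  0.15  ]] 0.28008301602555513 -83.21797666836427
```

```bash
python3 - <<'E'
from h import *
S=arm.camera_info("scene");D=arm.camera_info("side")
for n,p,q in[("farL",(158,231),(421,184)),("near",(154,296),(438,220)),("swap",(158,231),(438,220)),("sw2",(154,296),(421,184))]:
    print(n,tri([ray(S,p),ray(D,q)]))
o=arm.get_obs();M=R.from_rotvec(o["ee_rot"]).as_matrix();p=o["eef_pos"]
print(M.T@(np.array([.4505,-.1635,.22])-p), "turn",-(np.pi/2-np.arctan2(M[1,0],M[0,0])))
E
```

```text
farL (array([ 0.37896909, -0.19231343,  0.24231832]), [np.float64(0.007236102337132692), np.float64(0.0072361023371326555)])
near (array([ 0.36323796, -0.26932795,  0.09381238]), [np.float64(0.006016538658111099), np.float64(0.006016538658111085)])
swap (array([ 0.32902306, -0.17741502,  0.17397028]), [np.float64(0.0015030185990627678), np.float64(0.0015030185990629382)])
sw2 (array([ 0.41495467, -0.27661303,  0.1772298 ]), [np.float64(0.00107460874283509), np.float64(0.001074608742835292)])
[ 0.36152617 -0.33506797 -0.01435989] turn -1.2030100759617806
```

```bash
python3 -m crank '[[[0.02, -0.02, -0.045, -0.1, 0.045], [0.06, -0.05, -0.045, -0.25, 0.045], [0.09, -0.085, -0.045, -0.4, 0.045], [0.125, -0.12, -0.045, -0.5, 0.045], [0.16, -0.15, -0.045, -0.65, 0.045], [0.195, -0.18, -0.045, -0.75, 0.045], [0.23, -0.21, -0.045, -0.9, 0.045], [0.26, -0.245, -0.045, -1.0, 0.045], [0.295, -0.275, -0.045, -1.1, 0.045], [0.33, -0.305, -0.045, -1.203, 0.045], [0.35, -0.325, -0.045, -1.203, 0.045], [0.3615, -0.335, -0.045, -1.203, 0.045], [0.3615, -0.335, -0.045, -1.203, 0.045], [0.3615, -0.335, -0.045, -1.203, 0.045], [0.3615, -0.335, -0.045, -1.203, 0.045]]]'; python3 - <<'E'
from h import *
im=arm.capture("wrist");W=arm.camera_info("wrist");cv2.imwrite("pics/wrist1.png",im);np.save("W.npy",W)
print(W,arm.get_obs()["ft_force"]);print(proj(W,[.4505,-.1635,.142]),proj(W,[.4505,-.1635,.008]))
E
```

```text
time_s: 1.6
eef_pos: [0.4502, -0.1646, 0.2507]
ee_rot: [-2.222, -2.221, 0.0]
ft_force: [-0.2, -0.8, 0.1]
finger_gap: 0.0448
gripper_force: 0.0
{'mtx': array([[364.70184511,   0.        , 313.56569255],
       [  0.        , 364.70184511, 241.9629616 ],
       [  0.        ,   0.        ,   1.        ]]), 'k1': -0.06564989611805791, 'pose': array([[ 9.99999371e-01, -1.09802747e-03,  2.26622150e-04,
         4.50434978e-01],
       [-9.77377354e-04, -9.52787839e-01, -3.03635273e-01,
        -8.54328340e-02],
       [ 5.49322699e-04,  3.03634861e-01, -9.52788313e-01,
         4.18965583e-01],
       [ 0.00000000e+00,  0.00000000e+00,  0.00000000e+00,
         1.00000000e+00]])} [-0.55697689 -0.01106981 -0.1892052 ]
(np.float64(313.5519723705733), np.float64(229.64410166987165)) (np.float64(313.4916154726195), np.float64(197.74091804009439))
```

View pics/wrist1.png

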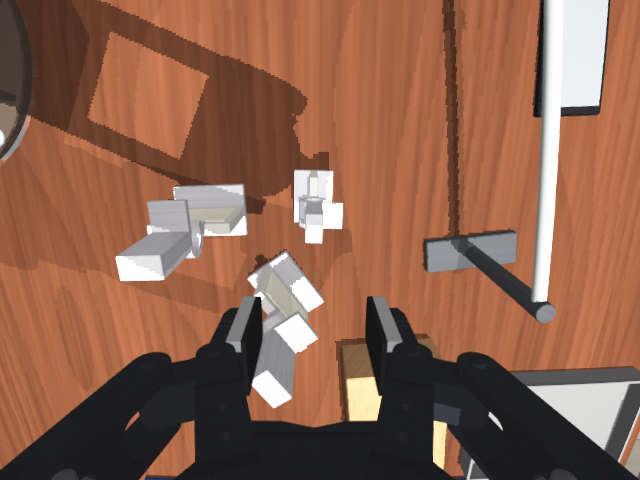

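The wrist view shows the small tag's tab top centred at (314,229), exactly where predicted, with the lip to the right at (333,215), towards the rod. The tag is square to the jaws, so I'll descend and grasp.

```bash
python3 -m crank '[[[0.001, 0, 0.03, 0, 0.045], [0.001, 0, 0.07, 0, 0.045], [0.001, 0, 0.1, 0, 0.045], [0.001, 0, 0.12, 0, 0.045], [0.001, 0, 0.13, 0, 0.045], [0.001, 0, 0.1345, 0, 0.045], [0.001, 0, 0.1345, 0, 0.045], [0.001, 0, 0.1345, 0, 0.0], [0.001, 0, 0.1345, 0, 0.0], [0.001, 0, 0.1345, 0, 0.0], [0.001, 0, 0.1345, 0, 0.0], [0.001, 0, 0.1345, 0, 0.0], [0.001, 0, 0.1345, 0, 0.0], [0.001, 0, 0.1345, 0, 0.0]]]'
python3 - <<'E'
from h import *
o=arm.get_obs();print(o["eef_pos"],o["ft_force"],o["finger_gap"],o["gripper_force"],R.from_rotvec(o["ee_rot"]).as_matrix().round(4))
E
```

```text
time_s: 3.05
eef_pos: [0.4508, -0.163, 0.1165]
ee_rot: [2.221, 2.221, 0.0]
ft_force: [-0.9, 1.3, 5.9]
finger_gap: 0.0001
gripper_force: 3.0
[ 0.45078117 -0.16298326  0.11653663] [-0.86176822  1.32744665  5.90783413] 0.0001486537204722908 3.038739712656593 [[ 0.e+00  1.e+00  4.e-04]
 [ 1.e+00 -0.e+00 -1.e-04]
 [-1.e-04  4.e-04 -1.e+00]]
```

```bash
python3 - <<'E'
from h import *
a=arm.capture("scene");b=arm.capture("side");w=arm.capture("wrist")
A=cv2.resize(a[190:340,120:320],(400,300));B=cv2.resize(b[150:300,320:520],(400,300))
cv2.imwrite("pics/chk2.png",np.vstack([np.hstack([A,B]),np.hstack([cv2.resize(w[100:400,120:520],(400,300)),np.zeros((300,400,3),np.uint8)])]))
E
```

```text
(no output)
```

View pics/chk2.png

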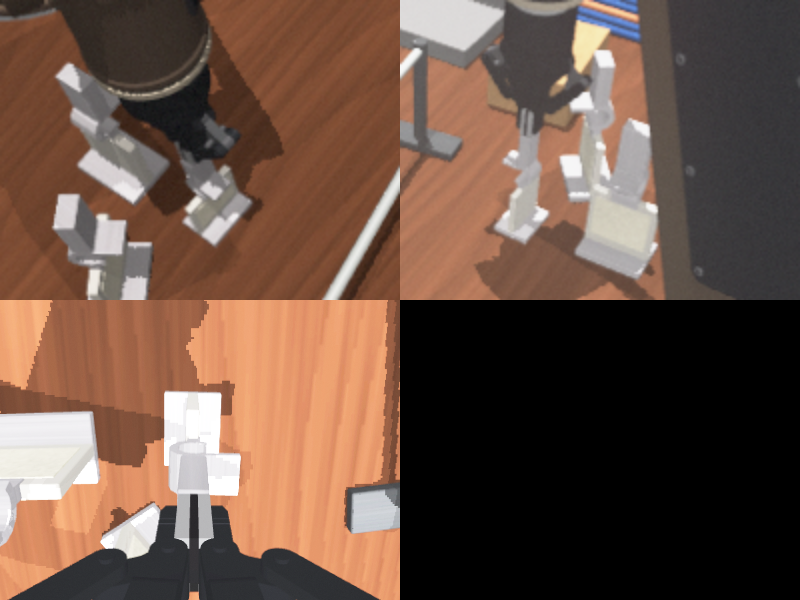

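```bash
python3 - <<'E'
from h import *
w=arm.capture("wrist");a=arm.capture("scene");b=arm.capture("side");W=arm.camera_info("wrist")
f=lambda i,y,x,s:cv2.resize(i[y:y+s,x:x+s],(400,400),interpolation=cv2.INTER_CUBIC)
cv2.imwrite("pics/chk3.png",np.hstack([f(w,230,230,170),f(b,180,350,100)]))
print(arm.tips_ahead,arm.get_obs()["finger_gap"])
for z in(.142,.108,.097):print(z,proj(W,[.4508,-.163,z]),proj(arm.camera_info("side"),[.4508,-.163,z]))
E
```

```text
0.008 0.00019640328652690135
0.142 (np.float64(313.0967307375812), np.float64(315.11181880839996)) (np.float64(384.039471483271), np.float64(215.9909545747457))
0.108 (np.float64(313.09967048104596), np.float64(283.3666468813963)) (np.float64(382.90840153519775), np.float64(227.4811190891327))
0.097 (np.float64(313.10049778980414), np.float64(275.2416326338374)) (np.float64(382.5516192953468), np.float64(231.1008530112944))
```

View pics/chk3.png

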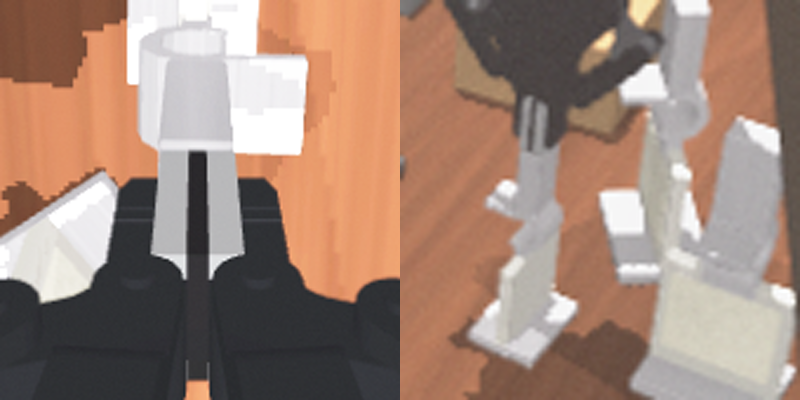

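The fingers look shut on top of the tab: the gap is 0 and the grip force is only 3 N. The tips therefore seem to sit farther back than stated. I'll lift slightly to check.

```bash
python3 -m crank '[[[0, 0, -0.008, 0, 0.0], [0, 0, -0.015, 0, 0.0], [0, 0, -0.015, 0, 0.0], [0, 0, -0.015, 0, 0.0]]]'
python3 - <<'E'
from h import *
w=arm.capture("wrist");W=arm.camera_info("wrist");a=arm.capture("scene");b=arm.capture("side")
f=lambda i,y,x,s:cv2.resize(i[y:y+s,x:x+s],(266,400),interpolation=cv2.INTER_CUBIC) if 0 else cv2.resize(i[y:y+int(1.5*s),x:x+s],(266,400),interpolation=cv2.INTER_CUBIC)
cv2.imwrite("pics/chk4.png",np.hstack([f(w,200,240,140),f(b,160,345,70),f(a,220,190,70)]))
p=arm.get_obs()["eef_pos"];print(p)
for d in(.008,-.011,-.03):
    q=p+[0,0,-d];print(d,[np.round(proj(c,q),1) for c in(W,arm.camera_info("side"),arm.camera_info("scene"))])
E
```

```text
time_s: 3.75
eef_pos: [0.4508, -0.163, 0.1316]
ee_rot: [2.221, 2.221, 0.0]
ft_force: [-0.3, -0.9, -0.8]
finger_gap: 0.0002
gripper_force: 0.0
[ 0.45044903 -0.16286815  0.13115604]
0.008 [array([312.7, 283.4]), array([383.5, 222.5]), array([218.6, 270.9])]
-0.011 [array([312.7, 299.8]), array([384.2, 216. ]), array([216.7, 266.5])]
-0.03 [array([312.6, 319.8]), array([384.8, 209.4]), array([214.8, 261.9])]
```

View pics/chk4.png

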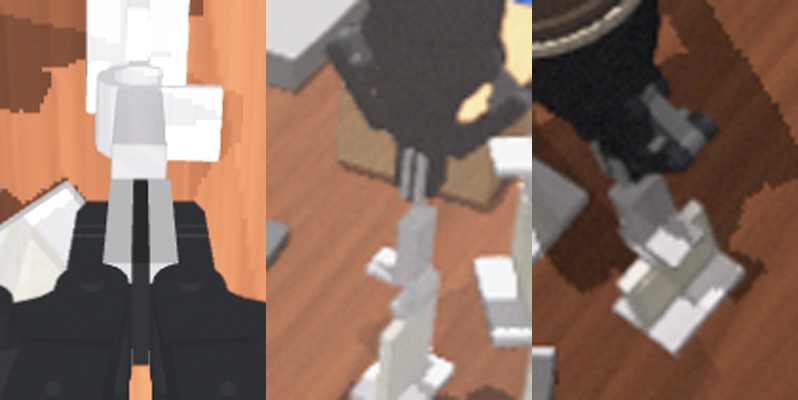

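The tag is unmoved and the shut fingertips sit just above the tab. They touched its top (142 mm) at TCP z = 0.1165, so the tips really stand about 26 mm behind the reported TCP. I'll regrasp 46 mm lower.

```bash
python3 -m crank '[[[0, 0, -0.01, 0, 0.045], [0, 0, -0.01, 0, 0.045], [0, 0, -0.01, 0, 0.045], [0, 0, -0.01, 0, 0.045], [0, 0, 0.01, 0, 0.045], [0, 0, 0.03, 0, 0.045], [0, 0, 0.04, 0, 0.045], [0, 0, 0.046, 0, 0.045], [0, 0, 0.046, 0, 0.045]]]'
python3 -m crank '[[[0, 0, 0, 0, 0], [0, 0, 0, 0, 0], [0, 0, 0, 0, 0], [0, 0, 0, 0, 0], [0, 0, 0, 0, 0], [0, 0, 0, 0, 0], [0, 0, 0, 0, 0]]]'
```

```text
time_s: 4.8
eef_pos: [0.4503, -0.1628, 0.0848]
ee_rot: [-2.221, -2.221, 0.001]
ft_force: [-0.7, 1.4, 0.6]
finger_gap: 0.0448
gripper_force: 0.0
time_s: 5.5
eef_pos: [0.451, -0.1632, 0.086]
ee_rot: [2.221, 2.221, 0.001]
ft_force: [-1.7, 0.3, 6.5]
finger_gap: 0.013
gripper_force: 59.0
```

Gripped, with the gap at 13 mm and 59 N. Next I'll lift, turn 0.12 rad to square up with the rod, and stop just short of it, 60 mm right of the collar.

```bash
python3 -m crank '[[[0, 0, -0.01, 0, 0], [0, 0, -0.03, 0, 0], [0, 0, -0.055, 0, 0], [0.02, 0.015, -0.074, 0, 0], [0.045, 0.035, -0.074, -0.04, 0], [0.075, 0.06, -0.074, -0.08, 0], [0.105, 0.085, -0.074, -0.12, 0], [0.13, 0.105, -0.074, -0.1205, 0], [0.1406, 0.114, -0.074, -0.1205, 0], [0.1406, 0.114, -0.074, -0.1205, 0], [0.1406, 0.114, -0.074, -0.1205, 0], [0.1406, 0.114, -0.074, -0.1205, 0]]]'
python3 - <<'E'
from h import *
w=arm.capture("wrist");W=arm.camera_info("wrist");a=arm.capture("scene");b=arm.capture("side")
o=arm.get_obs();p=o["eef_pos"];M=R.from_rotvec(o["ee_rot"]).as_matrix();print(p,o["ft_force"],o["finger_gap"],M.round(4))
S=arm.camera_info("scene");D=arm.camera_info("side")
u,v=np.round(proj(S,p)).astype(int);x,y=np.round(proj(D,p)).astype(int);print(u,v,x,y)
f=lambda i,u,v,h:cv2.resize(i[v-h:v+h,u-h:u+h],(400,400),interpolation=cv2.INTER_CUBIC)
cv2.imwrite("pics/s5.png",a);cv2.imwrite("pics/d5.png",b);cv2.imwrite("pics/w5.png",w)
cv2.imwrite("pics/chk5.png",np.hstack([f(a,u,v,50),f(b,x,y,50)]))
E
```

```text
time_s: 6.7
eef_pos: [0.5638, -0.0232, 0.1594]
ee_rot: [-2.084, -2.35, 0.001]
ft_force: [-0.0, 0.2, -1.3]
finger_gap: 0.0131
gripper_force: 58.8
[ 0.56413298 -0.0231354   0.15946107] [-0.32951444 -0.33854876 -3.227837  ] 0.013193424702333529 [[-1.191e-01  9.929e-01 -1.000e-04]
 [ 9.929e-01  1.191e-01 -1.000e-04]
 [-0.000e+00 -1.000e-04 -1.000e+00]]
311 238 308 226
```

View pics/chk5.png

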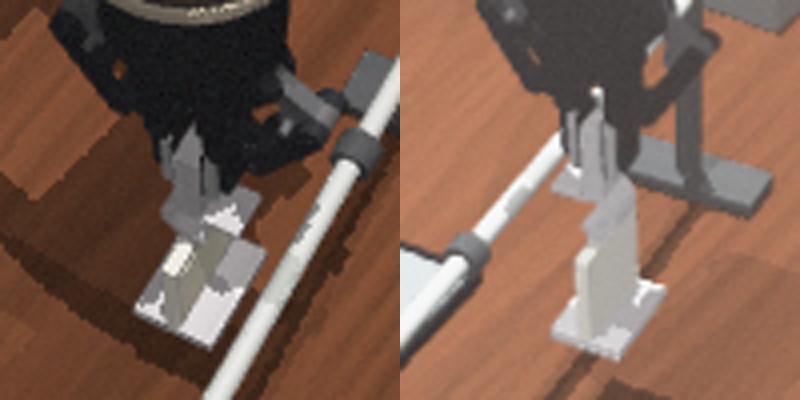

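```bash
python3 - <<'E'
from h import *
S=arm.camera_info("scene");D=arm.camera_info("side")
f=lambda p,o:((p[0]+.5)/4-.5+o[0],(p[1]+.5)/4-.5+o[1])
l,b,r=[f(p,(261,188)) for p in((133,313),(212,348),(266,245))]
L,B,Q=[f(p,(258,176)) for p in((152,328),(222,358),(266,287))]
m=lambda a,c:((a[0]+c[0])/2,(a[1]+c[1])/2)
print(tri([ray(S,m(l,r)),ray(D,m(L,Q))]))
for z in(.0785,.0815,.0845):
    print(z,[[np.linalg.norm(onz(c,i,z)-onz(c,j,z)).round(4) for i,j in((x,y),(y,w))] for c,x,y,w in((S,l,b,r),(D,L,B,Q))],onz(S,m(l,r),z).round(4),onz(D,m(L,Q),z).round(4))
E
```

```text
(array([ 0.56291674, -0.02482813,  0.08057621]), [np.float64(3.5613862458698574e-05), np.float64(3.5613862458782444e-05)])
0.0785 [[np.float64(0.0435), np.float64(0.063)], [np.float64(0.0469), np.float64(0.0636)]] [ 0.5623 -0.024   0.0785] [ 0.5642 -0.0267  0.0785]
0.0815 [[np.float64(0.0434), np.float64(0.0627)], [np.float64(0.0467), np.float64(0.0634)]] [ 0.5632 -0.0252  0.0815] [ 0.5623 -0.024   0.0815]
0.0845 [[np.float64(0.0432), np.float64(0.0625)], [np.float64(0.0465), np.float64(0.0631)]] [ 0.5641 -0.0264  0.0845] [ 0.5604 -0.0214  0.0845]
```

The held tag's foot triangulates to z = 0.0806, against 0.0815 expected, so it hasn't slipped. Now I'll put the upper lip over the rod and lower it to feel for contact.

```bash
python3 -m crank '[[[0, 0.01, 0, 0, 0], [0, 0.02, 0, 0, 0], [0, 0.028, 0, 0, 0], [0, 0.033, 0, 0, 0], [0, 0.033, 0.003, 0, 0], [0, 0.033, 0.006, 0, 0], [0, 0.033, 0.006, 0, 0], [0, 0.033, 0.006, 0, 0]]]'; python3 -m crank '[[[0, 0, 0, 0, 0]]]'; python3 -m crank '[[[0, 0, 0.0005, 0, 0], [0, 0, 0.001, 0, 0], [0, 0, 0.001, 0, 0]]]';python3 -m crank '[[[0, 0, 0.0005, 0, 0], [0, 0, 0.001, 0, 0], [0, 0, 0.001, 0, 0]]]'
```

```text
time_s: 7.65
eef_pos: [0.5969, -0.0183, 0.1531]
ee_rot: [-2.083, -2.351, 0.001]
ft_force: [0.0, -0.9, -1.8]
finger_gap: 0.0128
gripper_force: 58.8
time_s: 7.75
eef_pos: [0.5972, -0.0184, 0.1534]
ee_rot: [-2.084, -2.351, 0.0]
ft_force: [0.8, -0.6, -2.7]
finger_gap: 0.0127
gripper_force: 58.8
time_s: 8.05
eef_pos: [0.5973, -0.0184, 0.1523]
ee_rot: [-2.084, -2.351, 0.0]
ft_force: [0.3, 0.3, -3.0]
finger_gap: 0.0132
gripper_force: 58.8
time_s: 8.35
eef_pos: [0.5973, -0.0184, 0.1512]
ee_rot: [-2.084, -2.351, 0.0]
ft_force: [-0.1, -1.0, -1.8]
finger_gap: 0.0134
gripper_force: 58.8
```

```bash
for i in 1; do python3 -m crank '[[[0, 0, 0.0003, 0, 0], [0, 0, 0.0005, 0, 0], [0, 0, 0.0005, 0, 0]]]'|grep -E "eef|ft"; done; python3 -m crank '[[[0, 0, 0.0003, 0, 0], [0, 0, 0.0003, 0, 0]]]'|grep -E "eef|ft"; python3 -m crank '[[[0, 0, 0.0003, 0, 0], [0, 0, 0.0003, 0, 0]]]'|grep -E "eef|ft"
```

```text
eef_pos: [0.5974, -0.0184, 0.1508]
ft_force: [-0.2, -0.3, -1.9]
eef_pos: [0.5974, -0.0184, 0.1505]
ft_force: [0.4, -0.2, -1.6]
eef_pos: [0.5973, -0.0184, 0.1502]
ft_force: [0.3, -0.0, -2.0]
```

```bash
for i in 1; do python3 -m crank '[[[0, 0, 0.0003, 0, 0], [0, 0, 0.0003, 0, 0]]]'|grep -E "eef|ft"; done; python3 -m crank '[[[0, 0, 0.0003, 0, 0], [0, 0, 0.0003, 0, 0]]]'|grep -E "eef|ft"; python3 -m crank '[[[0, 0, 0.0002, 0, 0], [0, 0, 0.0002, 0, 0]]]'|grep -E "eef|ft"
```

```text
eef_pos: [0.5974, -0.0184, 0.15]
ft_force: [-0.6, 0.0, -0.6]
eef_pos: [0.5974, -0.0184, 0.1499]
ft_force: [-1.8, -0.4, 3.7]
eef_pos: [0.5974, -0.0184, 0.1498]
ft_force: [-4.0, -0.4, 7.8]
```

Contact came at TCP z ≈ 0.150, as predicted. I'll raise 1.6 mm to centre the rod in the gap, then advance.

```bash
python3 -m crank '[[[0, 0, -0.001, 0, 0], [0, 0, -0.0016, 0, 0], [0, 0, -0.0016, 0, 0], [0, 0.002, -0.0016, 0, 0], [0, 0.004, -0.0016, 0, 0], [0, 0.004, -0.0016, 0, 0]]]'|grep -E "eef|ft"; python3 -m crank '[[[0, 0.002, 0, 0, 0], [0, 0.004, 0, 0, 0], [0, 0.004, 0, 0, 0]]]'|grep -E "eef|ft"; python3 -m crank '[[[0, 0.002, 0, 0, 0], [0, 0.004, 0, 0, 0], [0, 0.004, 0, 0, 0]]]'|grep -E "eef|ft"
```

```text
eef_pos: [0.6017, -0.0179, 0.1509]
ft_force: [0.1, 0.0, -1.6]
eef_pos: [0.6056, -0.0174, 0.151]
ft_force: [-0.6, 0.2, -3.0]
eef_pos: [0.6096, -0.0169, 0.151]
ft_force: [-1.0, -0.2, -1.4]
```

```bash
python3 -m crank '[[[0, 0.002, 0, 0, 0], [0, 0.004, 0, 0, 0], [0, 0.004, 0, 0, 0]]]'|grep -E "eef|ft"; python3 -m crank '[[[0, 0.0005, 0, 0, 0], [0, 0.001, 0, 0, 0], [0, 0.001, 0, 0, 0]]]'|grep -E "eef|ft"
```

```text
eef_pos: [0.6136, -0.0164, 0.151]
ft_force: [0.4, -0.3, -2.3]
eef_pos: [0.6143, -0.0163, 0.151]
ft_force: [-0.3, 0.3, -2.2]
```

```bash
python3 -m crank '[[[0, 0.0004, 0, 0, 0], [0, 0.0004, 0, 0, 0]]]'|grep -E "eef|ft"; python3 -m crank '[[[0, 0.0003, 0, 0, 0], [0, 0.0003, 0, 0, 0]]]'|grep -E "eef|ft"
```

```text
eef_pos: [0.6147, -0.0163, 0.151]
ft_force: [0.4, 0.5, -1.6]
eef_pos: [0.615, -0.0162, 0.151]
ft_force: [0.2, 0.1, -2.2]
```

```bash
python3 -m crank '[[[0, 0.0005, 0, 0, 0], [0, 0.0010, 0, 0, 0], [0, 0.001, 0, 0, 0]]]'|grep -E "eef|ft"; python3 -m crank '[[[0, 0.0004, 0, 0, 0], [0, 0.0004, 0, 0, 0]]]'|grep -E "eef|ft"; python3 -m crank '[[[0, 0.0003, 0, 0, 0], [0, 0.0003, 0, 0, 0]]]'|grep -E "eef|ft"
```

```text
eef_pos: [0.616, -0.0161, 0.151]
ft_force: [0.8, -0.5, -2.6]
eef_pos: [0.6164, -0.0161, 0.151]
ft_force: [0.0, 0.2, -1.7]
eef_pos: [0.6166, -0.016, 0.151]
ft_force: [-0.1, -0.5, -2.5]
```

```bash
python3 -m crank '[[[0, 0.0003, 0, 0, 0], [0, 0.0003, 0, 0, 0]]]'|grep -E "eef|ft"
```

```text
eef_pos: [0.6169, -0.016, 0.151]
ft_force: [-0.8, 0.3, -1.4]
```

```bash
for i in 1; do python3 -m crank '[[[0, 0.0003, 0, 0, 0], [0, 0.0003, 0, 0, 0]]]'|grep -E "eef|ft"; done; python3 -m crank '[[[0, 0.0003, 0, 0, 0], [0, 0.0003, 0, 0, 0]]]'|grep -E "eef|ft"
```

```text
eef_pos: [0.6169, -0.016, 0.1509]
ft_force: [-2.4, -0.9, -1.0]
eef_pos: [0.617, -0.016, 0.1509]
ft_force: [-3.5, -1.1, 0.8]
```

```bash
python3 -m crank '[[[0, 0.0003, 0, 0, 0], [0, 0.0003, 0, 0, 0]]]'|grep -E "eef|ft"
```

```text
eef_pos: [0.6171, -0.016, 0.1509]
ft_force: [-5.8, -1.3, 0.7]
```

```bash
python3 -m crank '[[[0, 0.0003, 0, 0, 0], [0, 0.0003, 0, 0, 0]]]'|grep -E "eef|ft"; python3 -m crank '[[[0, 0.0002, 0, 0, 0], [0, 0.0002, 0, 0, 0]]]'|grep -E "eef|ft"
```

```text
eef_pos: [0.6172, -0.016, 0.1509]
ft_force: [-8.0, -2.3, 3.2]
eef_pos: [0.6172, -0.016, 0.1508]
ft_force: [-9.4, -2.4, 3.2]
```

The ring is pressed home at about 10 N. I'll hold briefly, relieve, and let it down to hang.

```bash
python3 -m crank '[[[0, 0, 0, 0, 0], [0, 0, 0, 0, 0], [0, 0, 0, 0, 0]]]'|grep -E "eef|ft"; python3 -m crank '[[[0, -0.001, 0, 0, 0], [0, -0.0016, 0, 0, 0], [0, -0.0028, 0.0012, 0, 0], [0, -0.0042, 0.0024, 0, 0], [0, -0.0042, 0.0024, 0, 0], [0, -0.0042, 0.0024, 0, 0]]]'|grep -E "eef|ft"
```

```text
eef_pos: [0.6171, -0.016, 0.1508]
ft_force: [-8.4, -2.5, 2.5]
eef_pos: [0.6143, -0.0164, 0.1486]
ft_force: [0.4, 0.3, -2.0]
```

```bash
python3 -m crank '[[[0, 0, 0.0003, 0, 0], [0, 0, 0.0003, 0, 0]]]'|grep -E "eef|ft"; python3 -m crank '[[[0, 0, 0.0002, 0, 0], [0, 0, 0.0002, 0, 0]]]'|grep -E "eef|ft"
```

```text
eef_pos: [0.6142, -0.0163, 0.1483]
ft_force: [-1.2, 0.0, -1.9]
eef_pos: [0.6142, -0.0163, 0.1481]
ft_force: [-1.1, -0.8, -2.1]
```

```bash
python3 -m crank '[[[0, 0, 0.0002, 0, 0], [0, 0, 0.0002, 0, 0]]]'|grep -E "eef|ft"; python3 -m crank '[[[0, 0, 0.0002, 0, 0], [0, 0, 0.0002, 0, 0]]]'|grep -E "eef|ft"
```

```text
eef_pos: [0.6142, -0.0163, 0.148]
ft_force: [-0.3, 0.1, -0.2]
eef_pos: [0.6142, -0.0164, 0.1479]
ft_force: [-1.6, 0.2, 1.9]
```

```bash
python3 -m crank '[[[0, 0, 0.0002, 0, 0], [0, 0, 0.0002, 0, 0]]]'|grep -E "eef|ft"; python3 -c "
from h import *
print(arm.get_obs()['wrist_torque'])"
```

```text
eef_pos: [0.6142, -0.0163, 0.1478]
ft_force: [-1.6, -0.3, 5.6]
[ 0.04010087  0.34374332 -0.01403424]
```

```bash
python3 -m crank '[[[0, 0, -0.0002, 0, 0], [0.003, 0, -0.0002, 0, 0], [0.006, 0, -0.0002, 0, 0], [0.01, 0, -0.0002, 0, 0], [0.01, 0, -0.0002, 0, 0]]]'|grep -E "eef|ft"; python3 -m crank '[[[0.004, 0, 0, 0, 0], [0.008, 0, 0, 0, 0], [0.012, 0, 0, 0, 0], [0.012, 0, 0, 0, 0]]]'|grep -E "eef|ft"
```

```text
eef_pos: [0.613, -0.0058, 0.1479]
ft_force: [-0.4, 0.4, 4.9]
eef_pos: [0.6116, 0.0062, 0.1478]
ft_force: [-0.2, 1.2, 6.5]
```

```bash
python3 -m crank '[[[0.003, 0, -0.0002, 0, 0], [0.006, 0, -0.0002, 0, 0], [0.010, 0, -0.0002, 0, 0], [0.010, 0, -0.0002, 0, 0]]]'|grep -E "eef|ft"; python3 -m crank '[[[0.001, 0, 0, 0, 0], [0.002, 0, 0, 0, 0], [0.002, 0, 0, 0, 0]]]'|grep -E "eef|ft"
```

```text
eef_pos: [0.6102, 0.0162, 0.1479]
ft_force: [-0.3, 1.6, 2.5]
eef_pos: [0.6101, 0.0175, 0.1479]
ft_force: [0.2, -1.2, 2.5]
```

```bash
python3 -m crank '[[[0.0005, 0, 0, 0, 0], [0.001, 0, 0, 0, 0], [0.001, 0, 0, 0, 0]]]'|grep -E "eef|ft"; python3 -m crank '[[[0.0004, 0, 0, 0, 0], [0.0008, 0, 0, 0, 0], [0.0008, 0, 0, 0, 0]]]'|grep -E "eef|ft"
```

```text
eef_pos: [0.6099, 0.0184, 0.1479]
ft_force: [1.2, -2.3, 2.9]
eef_pos: [0.6098, 0.0192, 0.1478]
ft_force: [-0.4, -1.9, 1.7]
```

```bash
python3 -m crank '[[[0.0004, 0, 0, 0, 0], [0.0008, 0, 0, 0, 0], [0.0008, 0, 0, 0, 0]]]'|grep -E "eef|ft"; python3 -m crank '[[[0.0004, 0, 0, 0, 0], [0.0004, 0, 0, 0, 0]]]'|grep -E "eef|ft"
```

```text
eef_pos: [0.6097, 0.0201, 0.1479]
ft_force: [-0.2, -1.3, 1.6]
eef_pos: [0.6097, 0.0204, 0.1479]
ft_force: [0.2, -2.1, 2.4]
```

```bash
python3 -m crank '[[[0.0004, 0, 0, 0, 0], [0.0006, 0, 0, 0, 0], [0.0006, 0, 0, 0, 0]]]'|grep -E "eef|ft"; python3 -m crank '[[[0.0004, 0, 0, 0, 0], [0.0004, 0, 0, 0, 0]]]'|grep -E "eef|ft"
```

```text
eef_pos: [0.6096, 0.021, 0.1479]
ft_force: [-0.2, -1.0, 2.9]
eef_pos: [0.6096, 0.0214, 0.1479]
ft_force: [0.4, -1.6, 1.9]
```

```bash
python3 -m crank '[[[0.0003, 0, 0, 0, 0], [0.0003, 0, 0, 0, 0]]]'|grep -E "eef|ft"; python3 -m crank '[[[0.0003, 0, 0, 0, 0], [0.0003, 0, 0, 0, 0]]]'|grep -E "eef|ft"
```

```text
eef_pos: [0.6095, 0.0217, 0.1479]
ft_force: [0.2, -2.7, 1.7]
eef_pos: [0.6095, 0.022, 0.1479]
ft_force: [0.6, -2.0, 2.1]
```

```bash
python3 -m crank '[[[0.0003, 0, 0, 0, 0], [0.0003, 0, 0, 0, 0]]]'|grep -E "eef|ft"; python3 -m crank '[[[0.0003, 0, 0, 0, 0], [0.0003, 0, 0, 0, 0]]]'|grep -E "eef|ft"
```

```text
eef_pos: [0.6095, 0.0223, 0.1479]
ft_force: [1.0, -1.7, 1.3]
eef_pos: [0.6094, 0.0226, 0.1479]
ft_force: [0.8, -1.3, 2.8]
```

```bash
python3 -m crank '[[[0.0003, 0, 0, 0, 0], [0.0003, 0, 0, 0, 0]]]'|grep -E "eef|ft"; python3 -m crank '[[[0.0003, 0, 0, 0, 0], [0.0003, 0, 0, 0, 0]]]'|grep -E "eef|ft"
```

```text
eef_pos: [0.6094, 0.0229, 0.1479]
ft_force: [1.5, -1.4, 2.6]
eef_pos: [0.6093, 0.0232, 0.1479]
ft_force: [0.7, -1.9, 1.5]
```

```bash
python3 -m crank '[[[0.0003, 0, 0, 0, 0], [0.0003, 0, 0, 0, 0]]]'|grep -E "eef|ft"; python3 -m crank '[[[0.0003, 0, 0, 0, 0], [0.0003, 0, 0, 0, 0]]]'|grep -E "eef|ft"
```

```text
eef_pos: [0.6093, 0.0235, 0.1479]
ft_force: [-0.3, -1.9, 1.5]
eef_pos: [0.6093, 0.0238, 0.1479]
ft_force: [0.6, -1.4, 1.7]
```

```bash
python3 -m crank '[[[0.0003, 0, 0, 0, 0], [0.0003, 0, 0, 0, 0]]]'|grep -E "eef|ft"; python3 -m crank '[[[0.0003, 0, 0, 0, 0], [0.0003, 0, 0, 0, 0]]]'|grep -E "eef|ft"
```

```text
eef_pos: [0.6092, 0.0241, 0.1479]
ft_force: [-0.2, -3.0, 1.6]
eef_pos: [0.6092, 0.0244, 0.1479]
ft_force: [0.1, -2.1, 0.6]
```

```bash
python3 -m crank '[[[0.0003, 0, 0, 0, 0], [0.0003, 0, 0, 0, 0]]]'|grep -E "eef|ft"; python3 -m crank '[[[0.0003, 0, 0, 0, 0], [0.0003, 0, 0, 0, 0]]]'|grep -E "eef|ft"
```

```text
eef_pos: [0.6091, 0.0247, 0.1479]
ft_force: [0.2, -1.9, 1.8]
eef_pos: [0.6092, 0.0248, 0.1479]
ft_force: [0.5, -3.7, 1.9]
```

```bash
python3 -m crank '[[[0.0003, 0, 0, 0, 0], [0.0003, 0, 0, 0, 0]]]'|grep -E "eef|ft"; python3 -m crank '[[[0.0003, 0, 0, 0, 0], [0.0003, 0, 0, 0, 0]]]'|grep -E "eef|ft"
```

```text
eef_pos: [0.6092, 0.0249, 0.1479]
ft_force: [1.1, -7.7, 2.1]
eef_pos: [0.6091, 0.0249, 0.1479]
ft_force: [0.7, -7.6, 2.5]
```

```bash
python3 -m crank '[[[0.0003, 0, 0, 0, 0], [0.0003, 0, 0, 0, 0]]]'|grep -E "eef|ft"; python3 -m crank '[[[0.0001, 0, 0, 0, 0], [0.0001, 0, 0, 0, 0], [0.0001, 0, 0, 0, 0]]]'|grep -E "eef|ft"
```

```text
eef_pos: [0.6091, 0.025, 0.1479]
ft_force: [1.1, -10.1, 1.9]
eef_pos: [0.6091, 0.025, 0.1479]
ft_force: [0.2, -10.4, 1.7]
```

It presses on the collar at about 9–10 N. I'll ease the push without breaking contact, open the jaws, and retreat upward.

```bash
python3 -m crank '[[[-0.0004, 0, 0, 0, 0], [-0.0008, 0, 0, 0, 0], [-0.0008, 0, 0, 0, 0]]]'|grep -E "eef|ft"; python3 -m crank '[[[0, 0, 0, 0, 0.02], [0, 0, 0, 0, 0.035], [0, 0, 0, 0, 0.035], [0, 0, 0, 0, 0.035], [0, 0, 0, 0, 0.035], [0, 0, 0, 0, 0.035], [0, 0, 0, 0, 0.035]]]'
python3 -m crank '[[[0, 0, -0.005, 0, 0.035], [0, 0, -0.015, 0, 0.035], [0, 0, -0.03, 0, 0.035], [0, 0, -0.05, 0, 0.035], [0, 0, -0.075, 0, 0.035], [0, 0, -0.09, 0, 0.035], [0, 0, -0.09, 0, 0.035], [0, 0, -0.09, 0, 0.035], [0, 0, -0.09, 0, 0.035], [0, 0, -0.09, 0, 0.035]]]'
python3 - <<'E'
from h import *
a=arm.capture("scene");b=arm.capture("side");w=arm.capture("wrist")
S=arm.camera_info("scene");D=arm.camera_info("side");q=[.609,.025,.12]
f=lambda i,u,v,h:cv2.resize(i[v-h:v+h,u-h:u+h],(400,400),interpolation=cv2.INTER_CUBIC)
r=lambda c:np.round(proj(c,q)).astype(int)
print(r(S),r(D));cv2.imwrite("pics/fin.png",np.hstack([f(a,*r(S),50),f(b,*r(D),50)]));cv2.imwrite("pics/finw.png",w)
E
```

```text
eef_pos: [0.6092, 0.0249, 0.1479]
ft_force: [1.0, -5.5, 2.6]
time_s: 23.15
eef_pos: [0.6091, 0.0252, 0.1479]
ee_rot: [-2.084, -2.351, -0.0]
ft_force: [-0.1, -0.5, -0.2]
finger_gap: 0.0349
gripper_force: 0.0
time_s: 24.15
eef_pos: [0.6086, 0.0252, 0.237]
ee_rot: [-2.083, -2.35, 0.002]
ft_force: [-0.3, -0.7, -0.6]
finger_gap: 0.0348
gripper_force: 0.0
[344 241] [279 245]
```

View pics/fin.png

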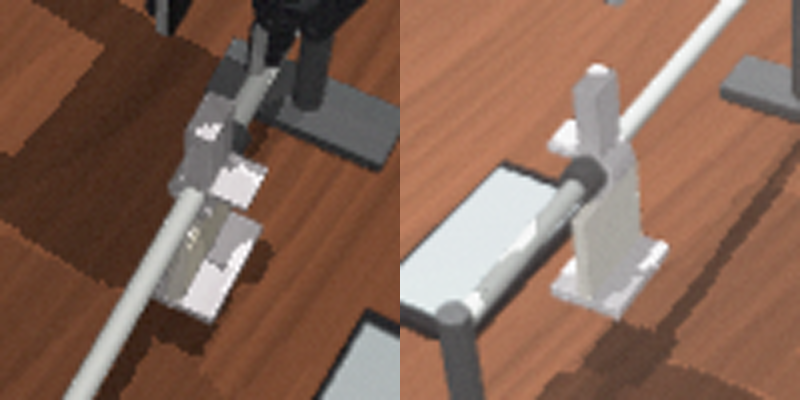

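Both views show the tag hanging upright on the rod, with its ring touching the collar's right side and the gripper well clear. After a short settling wait I'll hand in.

```bash
python3 -m crank '[[[0, 0, -0.01, 0, 0.035], [0, 0, -0.02, 0, 0.035], [0, 0, -0.02, 0, 0.035], [0, 0, -0.02, 0, 0.035], [0, 0, -0.02, 0, 0.035], [0, 0, -0.02, 0, 0.035], [0, 0, -0.02, 0, 0.035], [0, 0, -0.02, 0, 0.035], [0, 0, -0.02, 0, 0.035], [0, 0, -0.02, 0, 0.035]]]'|head -2; python3 -c "
from rig import arm
print(arm.close_job())"
```

```text
time_s: 25.3
eef_pos: [0.6091, 0.0252, 0.2579]
the job is handed in; nothing more can be done
None
```

The small tag now hangs upright on the rod against the collar's right side: it was pressed home at about 10 N and against the collar at about 9 N, then released and handed in at about 25 s of the 72 s allowed.

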